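# Put away the pile from the hardness check

## Task

The parts of the last hardness check were left in one pile: take it apart from the top, one part at a time, and set each part the right way up and flat on the floor of the wooden seat made for it - the small moulded specimen in the small round seat, the slotted jaw block in the small oblong seat, the round reference block in the large round seat and the oblong reference block in the large oblong seat, the two oblong parts square in theirs. Tip no part over on the way, and leave the loupe and the bullseye level where they stand.

Things in the scene. Friction and masses are not known exactly. Their poses are not given: they have to be found in the camera images.
- mount_center (a point): Moulded specimen: plain cream cylinder, 30 mm across, 22 mm high, 35 g, the top part of the pile, standing on the jaw block. Point: its centre, half-way up; z axis up.
- jaw_block_center (a point): Steel jaw block with a slot and holes in its top: 34 mm (its x) by 56 mm (its y), 20 mm high, 0.27 kg, second from the top, standing on the round reference block. Point: its centre, half-way up; z axis up. Grasp across the 34 mm.
- disc_center (a point): Round steel reference block (a ground disc), 56 mm across, 12 mm thick, 0.23 kg, third from the top, lying on the oblong reference block. Point: its centre, half-way up; z axis up.
- plate_center (a point): Oblong steel reference block: 50 mm (its x) by 75 mm (its y), 12 mm thick, 0.35 kg, the bottom of the pile, lying on the table. Point: its centre, half-way up; z axis up. Grasp across the 50 mm.
- seat_mount_floor (a point): Dark wooden storage seat fixed to the table: a 4 mm base with a thin light cork lining as its floor inside a rim that stands 4 mm above that floor (rim top 8 mm above the table) and is 6 mm thick. The small round one: pocket 46 mm across, for the specimen; the rim has finger gaps at its +x and -x sides. Point: centre of the pocket floor; z axis up.
- seat_jaw_floor (a point): Dark wooden storage seat fixed to the table: a 4 mm base with a thin light cork lining as its floor inside a rim that stands 4 mm above that floor (rim top 8 mm above the table) and is 6 mm thick. The small oblong one: pocket 50 mm (its x) by 72 mm (its y), for the jaw block; 34 mm wide finger gaps in the middle of both long rims (+x and -x sides). Point: centre of the pocket floor; z axis up.
- seat_disc_floor (a point): Dark wooden storage seat fixed to the table: a 4 mm base with a thin light cork lining as its floor inside a rim that stands 4 mm above that floor (rim top 8 mm above the table) and is 6 mm thick. The large round one: pocket 72 mm across, for the round reference block; the rim has finger gaps at its +x and -x sides. Point: centre of the pocket floor; z axis up.
- seat_plate_floor (a point): Dark wooden storage seat fixed to the table: a 4 mm base with a thin light cork lining as its floor inside a rim that stands 4 mm above that floor (rim top 8 mm above the table) and is 6 mm thick. The large oblong one: pocket 66 mm (its x) by 91 mm (its y), for the oblong reference block; 44 mm wide finger gaps in the middle of both long rims (+x and -x sides). Point: centre of the pocket floor; z axis up.
- loupe_center (a point): Black loupe, loose bystander, 39 mm across, 34 mm high, standing on the table; leave alone. Point: its centre, half-way up.
- level_center (a point): Round bullseye level, loose bystander, 48 mm across, 15 mm high, standing on the table; leave alone. Point: its centre, half-way up.
Mind the look-alikes: they are no part of the job. Leave any orange look-alike of the part that bears plate_center alone.

How it is judged:
On the way, in this order (a step that is already met when the one before it is completed fails the run):
1. the moulded specimen is released in the small round seat (horizontal distance between mount_center and seat_mount_floor below 0.012 m and z of mount_center in the frame of seat_mount_floor between 0.008 and 0.0128 m and angle between mount_center's own z axis and vertical below 0.05 rad and linear speed of mount below 0.02 m/s and contact force between mount and the fingers below 0.1 N), for 0.2 s.
2. the jaw block is released in the small oblong seat (horizontal distance between jaw_block_center and seat_jaw_floor below 0.012 m and z of jaw_block_center in the frame of seat_jaw_floor between 0.007 and 0.0118 m and angle between jaw_block_center's own z axis and vertical below 0.05 rad and angle between the y axis of jaw_block_center and the y axis of seat_jaw_floor, either way round below 0.35 rad and linear speed of jaw_block below 0.02 m/s and contact force between jaw_block and the fingers below 0.1 N), for 0.2 s.
3. the round reference block is released in the large round seat (horizontal distance between disc_center and seat_disc_floor below 0.012 m and z of disc_center in the frame of seat_disc_floor between 0.003 and 0.0078 m and angle between disc_center's own z axis and vertical below 0.05 rad and linear speed of disc below 0.02 m/s and contact force between disc and the fingers below 0.1 N), for 0.2 s.
4. the oblong reference block is released in the large oblong seat (horizontal distance between plate_center and seat_plate_floor below 0.012 m and z of plate_center in the frame of seat_plate_floor between 0.003 and 0.0078 m and angle between plate_center's own z axis and vertical below 0.05 rad and angle between the y axis of plate_center and the y axis of seat_plate_floor, either way round below 0.35 rad and linear speed of plate below 0.02 m/s and contact force between plate and the fingers below 0.1 N), for 0.2 s.
At the end, for the whole second after the job is handed in: Each of the four parts lies flat and upright (within 0.05 rad) on the floor of its own seat, its centre within 12 mm of the seat's centre, the two oblong parts square in their seats (within 0.35 rad), all released and at rest (all of step 1 and all of step 2 and all of step 3 and all of step 4); the robot touches nothing.
It fails at once if a part of the pile is tipped over (angle between any of mount_center, jaw_block_center, disc_center, plate_center's own z axis and vertical above 0.6 rad).
It fails at once if the loupe is displaced by more than 15 mm (distance of loupe_center from where it was at the start of the episode above 0.015 m).
It fails at once if the level is displaced by more than 15 mm (distance of level_center from where it was at the start of the episode above 0.015 m).
It also fails if it takes over 115 s, if anything falls off the work surface, if the arm or the gripper's body presses on something with over 40 N, if the wrist force passes 120 N, or if a joint passes its speed limit or range.

## Robot

A 6-joint arm with a two-finger parallel gripper is mounted at the origin on a cart in front of the work surface, level with it; the furniture and walls round the work are solid. World frame = base frame: x ahead of the robot, y to its left, z up, the work surface at z = 0. Lengths are in m, angles in rad, forces in N, time in s.
With the tool pointing down it reaches from about 0.325 to 0.775 m from the base axis. Payload 5.5 kg.
Tool frame: the origin (TCP) lies between the finger pads; the fingertips stand 8 mm ahead of it and the grasp point (between the pads) lies 11 mm behind it (tcp_to_tips is the distance from the TCP to the fingertips, in m); z points along the fingers, y is the line along which they close (so a half turn about z gives the same grasp; the last joint's range is limited). The gripper opens to 88 mm and grips with 3 to 60 N. Pads are 20 mm wide; open, the fingers measure 115 mm over their backs; the gripper's body (75 mm by 178 mm) begins 61 mm behind the grasp point.
Start: joints at [-1.26, 0.091, 1.231, -0, 1.82, -0.057], TCP at [0.216, -0.56, 0.231] pointing down, gripper open.
Joint ranges: [-2.87, 2.87], [-0.86, 2.18], [0.17, 2.46], [-1.51, 4.65], [0.06, 2.69], [-2.65, 2.65]. Speed limits (rad/s): [2.57, 2.57, 3.01, 3.14, 3.14, 3.14].

## Interface

Orientations are given as a unit quaternion [w, x, y, z].
In Python, from bench import * gives the robot as it stands. Calls block until the motion is done:
- move_to(position, orientation): joint-space move of the TCP to a pose.
- move_l(position, speed=0.15, orientation=None): straight line of the TCP; orientation=None keeps the orientation; speed is the mean speed in m/s.
- movej(angles): joint-space move.
- gripper_open() and close(): open the fingers fully, or close them until they stop; the grip force is fixed at half the most.
- hold(seconds).
- inverse_kinematics(position, orientation): joint angles nearest the present ones, or None.
- state(): the state.
- get_image(name): name is "scene" or "top" or "wrist"; returns a dict with "frame" (400x640x3 uint8, blue, green, red), "depth" (400x640 float32, m along the optical axis (not along the pixel's ray), 0 where there is no reading), "camera_matrix" (3x3 intrinsics, pixels), "view" (4x4, takes a point from world to camera coordinates). Camera axes: x right, y up, looking along -z (the intrinsics and any distortion apply to the point x, -y, -z); pixel columns grow to the right and rows downward; lengths in m; the calibration is good to about 2 mm. A picture is of the moment at which its call begins.
A pose or a line that the arm cannot do raises IKError and nothing moves.
- job_done(): hands the job in; it is judged then, once.
The state is a dict: "time": time; "joint_pos": joint angles; "dq": joint speeds; "joint_torque": joint torques, N m; "ee_pos": TCP position; "ee_rot": TCP orientation; "ft_force": force on the tool from outside, world axes, zero at the start; "moment": the same for the moment, N m; "finger_gap": finger opening in m; "finger_force": force on a finger pad.
Only numpy, scipy, OpenCV 4.12 (cv2) and the standard library are available. Lean on these libraries where they do the work, as an engineer would, in place of code of your own. Each camera call takes 0.05 s, during which the arm holds its last target. There are 200 camera calls.

## Working session

There is one attempt and no reset: what is moved stays moved. The work goes in short steps, each a Python script; the robot and the scene stay as the last script left them, time stands still between calls to the robot, and variables do not carry over. Pictures are saved under pics/ and viewed, at most 14 in all, crops included, and the job is handed in when it is done.

```bash
ls; mkdir -p pics; python3 - <<'E'
from bench import *
import cv2,numpy as np
for n in("top","scene"):
    g=get_image(n); cv2.imwrite(f"pics/{n}0.png",g["frame"]); print(n,g["camera_matrix"].tolist(),np.round(g["view"],4).tolist(), {k:v for k,v in g.items() if k not in("frame","depth","camera_matrix","view")})
s=state();print(s)
E
```

```text
pics
top [[427.19714302976155, 0.0, 325.40791384619246], [0.0, 427.19714302976155, 195.76028556346427], [0.0, 0.0, 1.0]] [[-0.0105, -0.9998, 0.0173, 0.0992], [0.9938, -0.0085, 0.1109, -0.5985], [-0.1107, 0.0184, 0.9937, -1.0728], [0.0, 0.0, 0.0, 1.0]] {}
scene [[410.7719228234649, 0.0, 315.1947328923052], [0.0, 410.7719228234649, 199.49959227861436], [0.0, 0.0, 1.0]] [[0.7616, -0.6476, 0.0254, -0.4075], [0.3084, 0.3967, 0.8646, -0.2841], [-0.5699, -0.6506, 0.5018, -0.4698], [0.0, 0.0, 0.0, 1.0]] {}
{'time': 0.1, 'joint_pos': array([-1.25968198e+00,  9.18086520e-02,  1.23174162e+00, -1.81951093e-05,
        1.81978593e+00, -5.67001787e-02]), 'dq': array([-0.00090059, -0.00167558, -0.00254097, -0.00116692, -0.00023124,
       -0.00057321]), 'joint_torque': array([ 3.59222700e-03, -4.47856343e+01, -4.07570529e+01,  7.00340420e-02,
        2.83987855e-02, -9.51746006e-05]), 'ee_pos': array([ 0.21566514, -0.55964299,  0.22961838]), 'ee_rot': array([-8.63612057e-04,  9.83136704e-01,  1.82870065e-01, -1.19344780e-04]), 'ft_force': array([-0.36463487, -0.23783485,  0.56511542]), 'moment': array([ 0.02936223,  0.06826686, -0.05296979]), 'finger_force': 0.0, 'finger_gap': 0.08741737055054671}
```

View pics/top0.png

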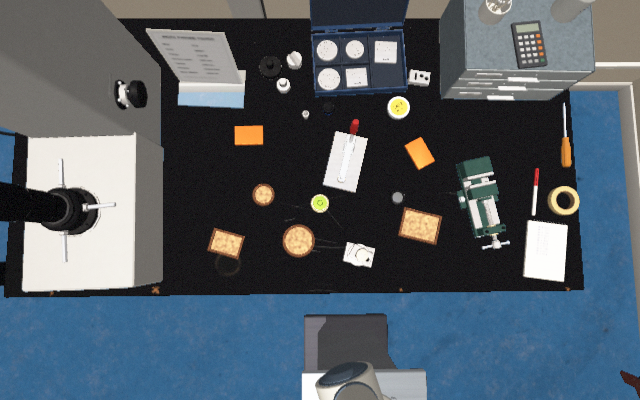

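View pics/scene0.png

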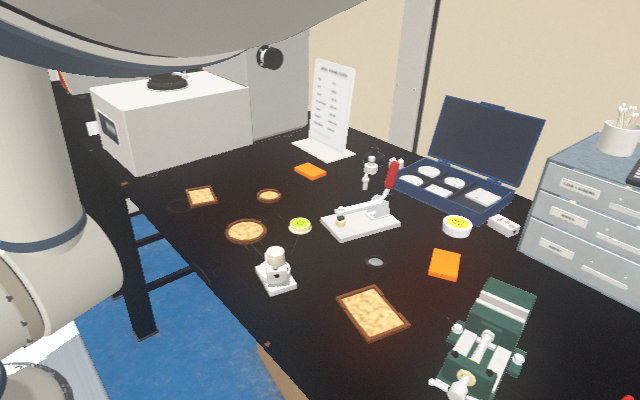

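The top view shows the small round seat at (263,195), large round (298,240), small oblong (226,243), large oblong (420,226), the pile at (359,254), level (320,204) and loupe (397,198). The orange look-alikes are at (249,135) and (419,153). Next I'll measure.

```bash
cat > h.py <<'E'
from bench import *
import cv2,numpy as np
def snap(n): return get_image(n)
def onplane(g,uv,z):
    K=g["camera_matrix"];V=g["view"];R=V[:3,:3];c=-R.T@V[:3,3]
    uv=np.atleast_2d(np.float64(uv)); d=np.c_[(uv[:,0]-K[0,2])/K[0,0],-(uv[:,1]-K[1,2])/K[1,1],-np.ones(len(uv))]@R
    return c+d*((z-c[2])/d[:,2])[:,None]
def cloud(g):
    K=g["camera_matrix"];V=g["view"];D=g["depth"];v,u=np.mgrid[:D.shape[0],:D.shape[1]]
    P=np.dstack([(u-K[0,2])/K[0,0]*D,-(v-K[1,2])/K[1,1]*D,-D])
    P=(P-V[:3,3])@V[:3,:3]; P[D==0]=np.nan; return P
def proj(g,p):
    q=g["view"][:3,:3]@np.array(p)+g["view"][:3,3];K=g["camera_matrix"]
    return K[0,0]*q[0]/-q[2]+K[0,2],K[1,1]*q[1]/q[2]+K[1,2]
def rect(P):
    (c,s,a)=cv2.minAreaRect(np.float32(P[:,:2]*1000)); 
    if s[0]>s[1]: s=s[::-1];a+=90
    # a: direction of short side (x axis), deg
    return np.round(c,1),np.round(s,1),round((a+90)%180-90,1)
E
python3 - <<'E'
from h import *
g=snap("top");P=cloud(g)
hsv=cv2.cvtColor(g["frame"],cv2.COLOR_BGR2HSV)
m=((hsv[...,0]<22)&(hsv[...,1]>60)&(hsv[...,1]<200)&(hsv[...,2]>140)).astype(np.uint8)
m=cv2.morphologyEx(m,cv2.MORPH_CLOSE,np.ones((3,3)))
for n,(u,v) in dict(mount=(263,195),disc=(298,240),jaw=(226,243),plate=(420,226)).items():
    _,L=cv2.connectedComponents(m); k=L==L[v,u]; ys,xs=np.where(k)
    print(n,k.sum(),rect(onplane(g,np.c_[xs,ys],.004)),"depth",np.nanmedian(P[k],0).round(4))
for n,(u,v) in dict(level=(320,204),loupe=(397,198),pile=(359,254)).items(): print(n,P[v-2:v+3,u-2:u+3].reshape(-1,3).mean(0))
for z0,z1 in[(.05,.075),(.03,.05),(.018,.03),(.008,.018)]:
    k=(P[...,2]>z0)&(P[...,2]<z1);k[:225]=0;k[285:]=0;k[:,:330]=0;k[:,390:]=0
    if k.sum()>3: print(z0,k.sum(),np.nanmedian(P[k],0).round(4),rect(P[k]))
cv2.imwrite("pics/pile.png",cv2.resize(g["frame"][180:280,290:450],None,fx=5,fy=5,interpolation=cv2.INTER_CUBIC))
E
```

```text
mount 317 (array([607.7, 258.9]), array([49.6, 53.3]), -13.1) depth [0.6084 0.2585 0.0043]
disc 714 (array([485.4, 166.1]), array([75.6, 78.7]), -0.6) depth [0.4863 0.1662 0.0038]
jaw 654 (array([481.3, 355. ]), array([59.5, 82.1]), -16.2) depth [0.4806 0.3541 0.0042]
plate 1028 (array([ 522.2, -156. ]), array([ 76.1, 101. ]), -14.6) depth [ 0.5222 -0.1547  0.0038]
level [0.57986099 0.10764068 0.01389962]
loupe [ 0.59233341 -0.09263586  0.02930407]
pile [0.44999875 0.0124947  0.06502778]
0.05 119 [0.4498 0.0053 0.0651] (array([448.7,   6.2]), array([27.2, 27.8]), -1.0)
0.03 183 [0.4491 0.0125 0.043 ] (array([448.2,   5.9]), array([34., 55.]), -30.3)
0.018 116 [0.4416 0.0193 0.0237] (array([450.7,  14.8]), array([46.7, 55.2]), 65.6)
0.008 146 [0.4561 0.0303 0.0117] (array([448.8,   7.9]), array([49.7, 75.3]), -13.9)
```

View pics/pile.png

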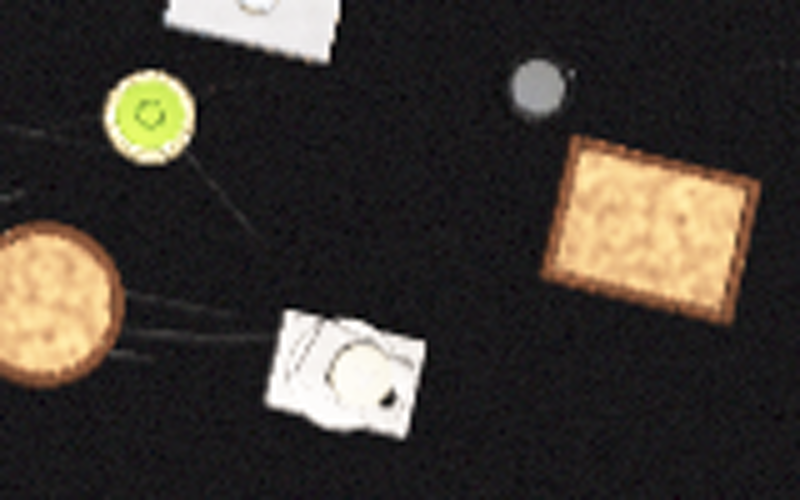

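The depth readings agree with the given heights: pile faces at 65, 43, 24 and 12 mm, cork floors at 4 mm. The crop shows the pile and the large seats, with their long sides running roughly along y. Next I'll use the wrist camera to find where the round seats' finger gaps are.

```bash
cat >> h.py <<'E'
def quat(yaw):  # tool down, tool y (closing axis) along world direction yaw (rad); choose half turn nearest mid range
    from scipy.spatial.transform import Rotation as R
    best=None
    for k in(0,np.pi):
        a=yaw+k; y=np.array([np.cos(a),np.sin(a),0]); z=np.array([0,0,-1.]); x=np.cross(y,z)
        q=R.from_matrix(np.c_[x,y,z]).as_quat(); yield np.r_[q[3],q[:3]]
def go(x,y,tipz,yaw,lin=None):
    "tip height; picks half turn with smallest last joint"
    p=[x,y,tipz+.008]; c=[]
    for q in quat(yaw):
        j=inverse_kinematics(p,q)
        if j is not None: c.append((abs(j[5]),q))
    if not c: raise RuntimeError("no IK %s"%p)
    q=min(c,key=lambda t:t[0])[1]
    if lin: move_l(p,lin,q)
    else: move_to(p,q)
E
python3 - <<'E'
from h import *
go(.52,.2,.30,np.radians(-15))
g=snap("wrist");P=cloud(g);s=state();print(s["time"],s["ee_pos"],s["joint_pos"].round(2))
for p in[(.608,.259,.004),(.486,.166,.004),(.45,.007,.06)]:print(proj(g,p))
cv2.imwrite("pics/w1.png",g["frame"])
E
```

```text
3.0917 [0.52027738 0.19931162 0.30788644] [ 0.3   0.01  1.18 -0.    1.96  0.57]
(np.float64(362.9981990571624), np.float64(116.65653107421583))
(np.float64(304.1547437686641), np.float64(192.36312520484938))
(np.float64(307.85385596701195), np.float64(297.6403755812916))
```

View pics/w1.png

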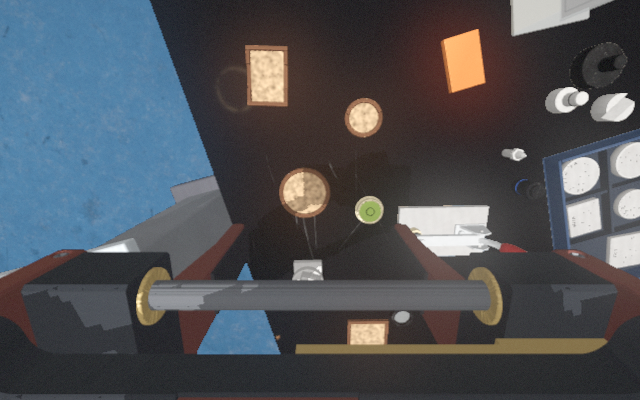

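The wrist view shows the small oblong seat at (267,76), small round (364,117), large round (304,192) and level (369,210). The projections match these. I'll zoom in to look for the gaps.

```bash
python3 - <<'E'
import cv2
f=cv2.imread("pics/w1.png")[35:225,240:400]
cv2.imwrite("pics/w1c.png",cv2.resize(f,None,fx=3.1,fy=3.1,interpolation=cv2.INTER_CUBIC))
E
```

```text
(no output)
```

View pics/w1c.png

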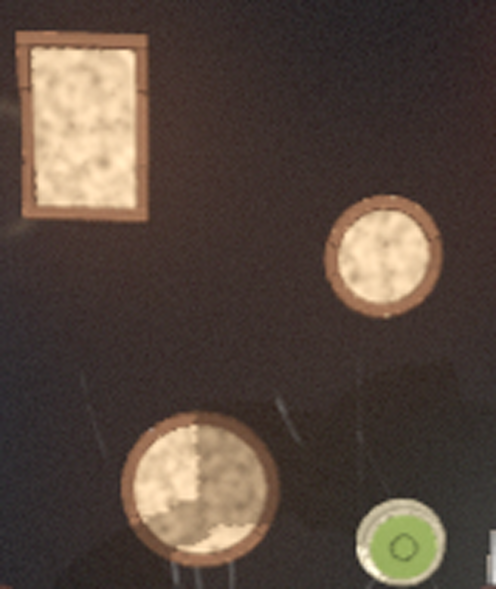

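Faint cut marks put the gaps on the ±x sides, so the round seats share the yaw of about -15°. First part: the specimen.

```bash
cat >> h.py <<'E'
LIFT=.0055
def pick(x,y,yaw,bottom):
    gripper_open(); go(x,y,bottom+.08,yaw); go(x,y,bottom+LIFT,yaw,.1); close()
    s=state(); print("grip",s["time"],s["finger_gap"],s["finger_force"],s["ee_pos"].round(4))
    go(x,y,max(bottom+.06,.12),yaw,.12); print("lift",state()["finger_gap"],state()["ft_force"].round(1))
def place(x,y,yaw):
    go(x,y,.12,yaw); go(x,y,.03,yaw,.15); go(x,y,.004+LIFT+.0005,yaw,.04)
    s=state(); print("down",s["finger_gap"],s["ee_pos"].round(4),s["ft_force"].round(1))
    gripper_open(); hold(.2); go(x,y,.12,yaw,.15); print("t",state()["time"])
def layer(g,z0,z1,c=(.449,.007),r=.06):
    P=cloud(g);k=(P[...,2]>z0)&(P[...,2]<z1)&(np.hypot(P[...,0]-c[0],P[...,1]-c[1])<r)
    return k.sum(),np.nanmedian(P[k],0).round(4),rect(P[k])
E
python3 - <<'E'
from h import *
a=np.radians(-14)
pick(.4490,.0058,a,.044)
place(.608,.2587,a)
g=snap("top");cv2.imwrite("pics/t1.png",g["frame"])
print(layer(g,.035,.05),layer(g,.018,.03),layer(g,.008,.018)); print(layer(g,.018,.035,(.608,.2587),.04))
E
```

```text
grip 6.1917 0.029690741332881236 29.999946355819702 [0.449  0.0058 0.0575]
lift 0.029274192228730206 [ 0.4 -0.4 -1.7]
down 0.029311310684016864 [0.6079 0.2587 0.0177] [ 0.2  0.  -0. ]
t 11.5667
(np.int64(296), array([0.4491, 0.0054, 0.0431]), (array([448.4,   6. ]), array([33.8, 55. ]), -30.7)) (np.int64(117), array([0.4416, 0.0193, 0.0235]), (array([450.8,  14.9]), array([46.7, 55.2]), 65.6)) (np.int64(152), array([0.456 , 0.0305, 0.0116]), (array([448.,   8.]), array([51.5, 75.2]), -13.8))
(np.int64(45), array([0.6035, 0.2533, 0.026 ]), (array([605.7, 256. ]), array([17.2, 23.9]), -63.8))
```

```bash
python3 - <<'E'
from h import *
pick(.4484,.006,np.radians(-30.7),.024)
g=snap("top");print(layer(g,.018,.035,(.608,.2587),.04))
place(.481,.3545,np.radians(-15.5))
g=snap("top");print(layer(g,.018,.03),layer(g,.008,.016)); print(layer(g,.018,.03,(.481,.3545),.05)); print(layer(g,.018,.035,(.608,.2587),.04))
cv2.imwrite("pics/t2.png",g["frame"][90:290,130:450].repeat(2,0).repeat(2,1))
E
```

```text
grip 14.75 0.034072299973576914 30.00020742416382 [0.4483 0.0061 0.0375]
lift 0.03385250996546201 [-0.4  1.3 -2.3]
(np.int64(108), array([0.6088, 0.2578, 0.0255]), (array([608.5, 257.5]), array([28.1, 29.3]), -26.6))
down 0.03340170073795095 [0.4809 0.3545 0.0176] [ 0.4  0.2 -2.1]
t 20.4667
(np.int64(375), array([0.449 , 0.0111, 0.0236]), (array([447.8,   9.9]), array([53.9, 54.7]), 0.5)) (np.int64(187), array([ 0.4465, -0.0113,  0.0115]), (array([448.9,   7.9]), array([49.7, 74.9]), -13.9))
(np.int64(209), array([0.4805, 0.348 , 0.0233]), (array([481.4, 352.6]), array([33.6, 53.7]), -15.4))
(np.int64(110), array([0.6086, 0.2577, 0.0256]), (array([608. , 257.1]), array([28.6, 29. ]), -89.6))
```

View pics/t2.png

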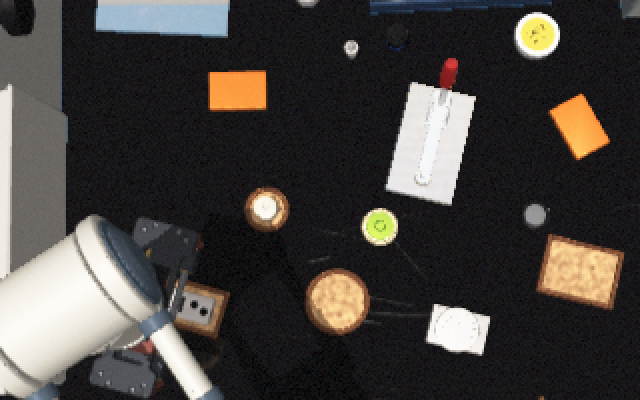

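The specimen and jaw block sit correctly. The specimen is at (266,208) in this crop, with its top at 26 mm; the jaw block is at (203,308), with its top at 23.5 mm. Next the disc and then the plate.

```bash
python3 - <<'E'
from h import *
a=np.radians(-14.3)
pick(.448,.0098,a,.012)
g=snap("top");print(layer(g,.018,.03,(.481,.3545),.05))
place(.4857,.1662,a)
go(.4857,.1662,.2,a); move_to([.45,-.3,.25],state()["ee_rot"])
g=snap("top");print(layer(g,.012,.02,(.4857,.1662),.045)); print(layer(g,.008,.018,r=.07))
E
```

```text
grip 23.55 0.055204791301730685 30.00022441148758 [0.4481 0.0098 0.0257]
lift 0.05514526241596872 [ 0.1  0.  -2. ]
(np.int64(268), array([0.4809, 0.3548, 0.0231]), (array([481.5, 353.5]), array([34.1, 55.3]), -15.4))
down 0.05532995649192217 [0.4856 0.1662 0.0177] [ 0.3 -0.1 -2.6]
t 28.4667
(np.int64(347), array([0.4865, 0.1658, 0.0156]), (array([485.5, 164.9]), array([54.2, 60.4]), -27.0))
(np.int64(533), array([0.4487, 0.0077, 0.0117]), (array([449. ,   8.3]), array([49.8, 74.8]), -13.9))
```

```bash
python3 - <<'E'
from h import *
pick(.4489,.008,np.radians(-13.9),0)
place(.5222,-.1555,np.radians(-14.5))
move_to([.40,-.3,.25],state()["ee_rot"])
g=snap("top")
for n,z0,z1,c,r in[("mount",.018,.035,(.608,.2587),.04),("jaw",.018,.03,(.481,.3545),.05),("disc",.012,.02,(.4857,.1662),.045),("plate",.012,.02,(.5222,-.1555),.06)]: print(n,layer(g,z0,z1,c,r))
s=state();print(s["finger_gap"],s["ft_force"],s["time"])
cv2.imwrite("pics/t4.png",g["frame"][90:290,130:450].repeat(2,0).repeat(2,1))
E
```

```text
grip 33.7417 0.04962483050731013 30.0 [0.4488 0.0081 0.0136]
lift 0.050289702328866134 [ 0.5  0.1 -2.6]
down 0.04935965280005624 [ 0.5221 -0.1555  0.0177] [-1.4 -0.3 -2.7]
t 38.8417
mount (np.int64(109), array([0.6086, 0.2579, 0.0255]), (array([608.1, 256.9]), array([28.6, 28.7]), 2.4))
jaw (np.int64(263), array([0.481 , 0.3545, 0.0235]), (array([481.5, 353.3]), array([34. , 55.5]), -15.7))
disc (np.int64(349), array([0.4865, 0.1679, 0.0158]), (array([486.5, 166.9]), array([54.3, 55.4]), 11.5))
plate (np.int64(515), array([ 0.5223, -0.1557,  0.0154]), (array([ 522.4, -155.2]), array([49.9, 76.5]), -14.7))
0.08771622682360848 [0.39580964 0.48383206 0.26938696] 39.7917
```

View pics/t4.png

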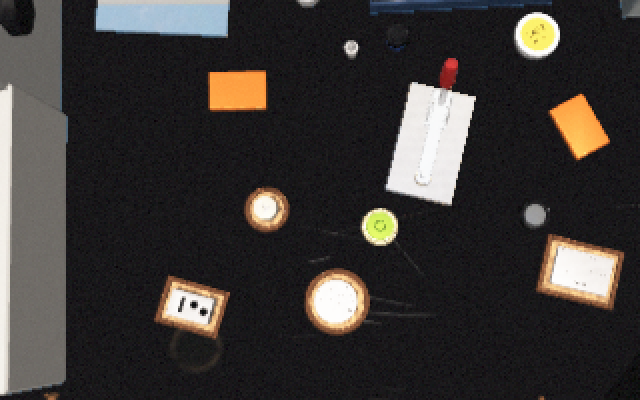

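All four parts sit flat and centred in their seats: specimen (266,208), jaw block (192,306), disc (337,302), plate (581,271). The level (380,227) and loupe (535,215) are where they started. Handing in.

```bash
python3 -c "
from bench import *
print(job_done())"
```

```text
the job is handed in; nothing more can be done
None
```

The job is handed in after about 40 s of the 115 s: in the last image all four parts lay flat, square and within about 2 mm of centre in their own seats, and the loupe, level and orange look-alikes had not moved; the hand-in call returned no verdict.

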